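# Hang the curling wand in the tool rest

## Robot

A 6-joint arm with a two-finger parallel gripper is mounted at the origin on a cart in front of the work surface, level with it; the furniture and walls round the work are solid. World frame = base frame: x ahead of the robot, y to its left, z up, the work surface at z = 0. Lengths are in m, angles in degrees, forces in N, time in s.
With the tool pointing down it reaches from about 0.4 to 0.825 m from the base axis. Payload 7 kg.
Tool frame: the origin (TCP) lies midway between the tips of the shut fingers; the grasp point (between the pads) lies r.tcp_to_grasp behind it (r.tcp_to_grasp is the distance from the TCP to the grasp point, in m); x points along the fingers, y is the direction in which the jaws open and shut, and the axes are right-handed (so a half turn about x gives the same grasp; the last joint's range is limited). The gripper opens to 88 mm and grips with 3 to 60 N. Pads are 19 mm wide; open, the fingers measure 130 mm over their backs; the gripper's body (78 mm by 193 mm) begins 47 mm behind the grasp point.
Start: joints at [93.455, 20.546, 0.682, 0, -70.136, -16.507], TCP at [0.152, 0.658, 0.227] pointing down, gripper open.
Joint ranges: [-176.03, 176.03], [-82.01, 121.73], [-58.28, 71.71], [-173.87, 95.51], [-174.79, -0.11], [-173.66, 173.66]. Speed limits (degrees/s): [136.94, 136.94, 172.46, 180, 180, 180].

## Interface

Orientations are given as [roll, pitch, yaw] about the fixed x, y, z axes, in that order (R = Rz(yaw) Ry(pitch) Rx(roll)).
In Python, from plant import r gives the robot as it stands.
- The arm moves only by the tool carry_out, never from a script. Its argument "moves" is a list of rows, each a list of 7 numbers: the shift along the world's x, y, z in mm, then the turn, a rotation vector about the world's x, y, z in rad, then the opening in per cent of the stroke, from 0 (shut) to 100 (fully open). In form: [[x, y, z, wx, wy, wz, claw], ...]. A call has 1 to 5 rows; each row is the pose to reach, as a shift and turn from the pose commanded when the call began; what a row does not reach only later rows make up. A row lasts 1/10 s, in which the tool goes at most 50 mm and 8.59 degrees, less where a joint would pass 70% of its speed; a pose out of reach is approached as far as the arm can. A call with a gripper value outside its range is refused whole. The fingers move at their own pace and stop on an object; "squeeze" is the grip in N (left out, the last holds). Time passes only in rows, so rows that repeat a pose let the fingers close. It gives the time, the measured TCP pose, the force and the opening at its end, in the units of the state.
- r.get_state(): the state, without advancing time (a new reading comes with each control period).
- r.capture(name): name is "side" or "top"; returns the picture (420x560x3 uint8, blue, green, red); there is no depth.
- r.camera_params(name): a dict with "K" (3x3 intrinsics, pixels), "rvec" (rotation vector, rad) and "tvec" (3), from world to camera coordinates, as OpenCV has them. Camera axes: x right, y down, z forward; pixel columns grow to the right and rows downward; lengths in m; the calibration is good to about 2 mm. A picture is of the moment at which its call begins. camera_params takes no time and is no camera call.
- r.close_job(): hands the job in, once; it reports no verdict.
The state is a dict: "time_s": time; "joints": joint angles; "qd": joint speeds; "joint_torque": joint torques, N m; "tcp_pos": TCP position; "eef_rot": TCP orientation; "contact_force": force on the tool from outside, world axes, zero at the start; "moment": the same for the moment, N m; "gripper_width": finger opening in m.
Only numpy, scipy, OpenCV 4.12 (cv2) and the standard library are available. Lean on these libraries where they do the work, as an engineer would, in place of code of your own. Each camera call takes 0.05 s, during which the arm holds its last target. There are 200 camera calls.

## Task

The cordless curling wand with the black handle and copper collar has finished charging. Lift it straight up out of its charging cradle and lower its barrel down through the small ring of the steel tool rest until its collar rests on the ring, then let go, so that it hangs there upright. Do not drop it in, and leave the white wand standing in its own cradle.

Things in the scene. Friction and masses are not known exactly. Their poses are not given: they have to be found in the camera images.
- wand_copper_grip (a point): Handle centre of the loose wand to move, 220 g, standing tip down, z up along it. BLACK round handle 32 mm across, 76 mm long (top 38 mm above this point), gripped from above at any yaw. Below: copper collar 62 mm across, underside 44 mm below this point; copper barrel 22 mm across (28 mm just under the collar), tapered tip 119 mm below this point.
- dock_a: Fixed grey charging cradle that holds the copper wand; origin at the centre of its foot, on the worktop, z up. Tube 90 mm high and 52 mm across, bore 32 mm, on a round foot 92 mm across. The wand's collar rests on its rim, so the handle centre starts 134 mm above the worktop; the wand must rise 75 mm to be free.
- wand_white_grip (a point): Handle centre of the other loose wand, same size and shape, but with a WHITE handle and grey collar, standing in an identical cradle of its own; to be left alone. Its top is 172 mm above the worktop. One wand stands left of the tool rest, the other right of it; which one varies.
- small_ring (a point): Centre of the small ring at the level of its top, 120 mm above the worktop, z up. Level loop of 8 mm steel wire, 40 mm clear inside. Fixed rest: base plate 130x220x10 mm, this ring and, 108 mm along this point's -y, a bigger ring (76 mm inside, same height; not used). Uprights 62 mm along +x, no higher than the rings. Collar resting on the ring: handle centre 44 mm above this point.
Things that resemble listed ones, but are neither listed nor needed, are in the scene too. What is shaped like the part that bears wand_copper_grip but yellow is not meant.

How it is judged (in metres and radians):
On the way:
1. the copper wand's barrel is at least 30 mm down through the small ring while the wand is still held in the gripper (horizontal distance between wand_copper_grip and small_ring below 0.02 m and z of wand_copper_grip in the frame of small_ring below 0.089 m and angle between wand_copper_grip's own z axis and vertical below 0.26 rad and contact force between the fingers and wand_copper above 1 N), for 0.1 s.
At the end, for the whole second after the job is handed in: The copper wand hangs at rest in the small ring: its axis within 15 mm of the ring's centre, its collar down on the ring (handle centre 30 to 55 mm above the ring's top), upright within 10 degrees, let go (horizontal distance between wand_copper_grip and small_ring below 0.015 m and z of wand_copper_grip in the frame of small_ring between 0.03 and 0.055 m and angle between wand_copper_grip's own z axis and vertical below 0.175 rad and linear speed of wand_copper below 0.02 m/s); the robot touches nothing.
It fails at once if the white wand is moved more than 25 mm (distance of wand_white_grip from where it was at the start of the episode above 0.025 m).
It also fails if it takes over 40 s, if anything falls off the work surface, if the arm or the gripper's body presses on something with over 40 N, if the wrist force passes 120 N, or if a joint passes its speed limit or range.

## Working session

There is one attempt and no reset: what is moved stays moved. The work goes in short steps, Python scripts to look and compute and a tool call to move; the robot and the scene stay as the last step left them, time stands still between calls to the robot, and variables do not carry over. Pictures are saved under pics/ and viewed, about 8 in all and at most 12, crops included, and the job is handed in when it is done.

Besides the shell and the picture viewer there is one more tool, called after "Emit:" by a JSON object that holds its "api" and its "payload", one argument or row to a line. carry_out: Moves the arm, as the interface text tells. Its arguments: {"type":"object","properties":{"moves":{"type":"array"},"squeeze":{"type":"number"}},"required":["moves"]}

```bash
mkdir -p pics; python3 - <<'E'
from plant import r
import cv2,numpy as np
for n in("side","top"):
    cv2.imwrite(f"pics/{n}0.png",r.capture(n)); p=r.camera_params(n)
    R=cv2.Rodrigues(np.array(p["rvec"],float))[0]; print(n,np.round(p["K"],1).tolist(),(-R.T@np.ravel(p["tvec"])).round(3),R.round(2).tolist())
s=r.get_state(); print({k:np.round(s[k],3).tolist() for k in("time_s","tcp_pos","eef_rot","gripper_width")},r.tcp_to_grasp)
E
```

```text
side [[529.5, 0.0, 277.6], [0.0, 529.5, 217.2], [0.0, 0.0, 1.0]] [-0.122 -0.499  1.136] [[0.61, -0.79, -0.01], [-0.65, -0.49, -0.58], [0.45, 0.37, -0.81]]
top [[431.8, 0.0, 278.9], [0.0, 431.8, 207.0], [0.0, 0.0, 1.0]] [ 0.312 -0.033  1.285] [[-0.01, -1.0, -0.01], [-0.99, 0.01, -0.12], [0.12, 0.0, -0.99]]
{'time_s': 0.1, 'tcp_pos': [0.152, 0.657, 0.226], 'eef_rot': [96.403, 89.914, -96.653], 'gripper_width': 0.088} 0.0188
```

View pics/side0.png

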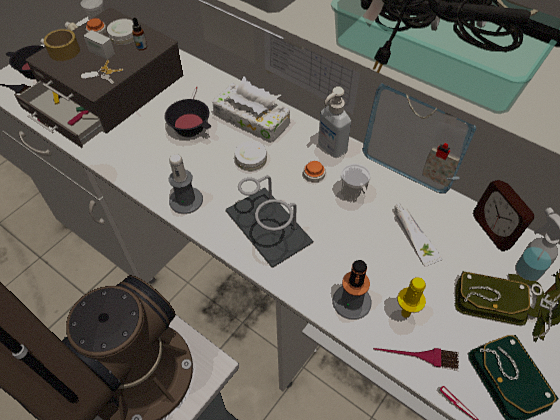

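View pics/top0.png

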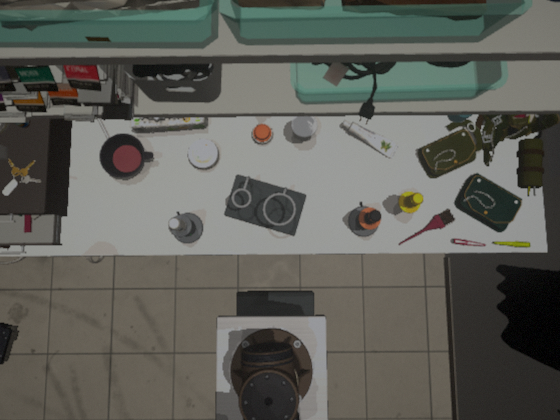

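The side view shows the copper wand at about (357,275), the yellow decoy at (412,295), the white wand at (179,170) and the small ring at (250,187). In the top view they are at (371,215), (410,202), (181,223) and (241,192) respectively. Next I'll enlarge these areas to measure them.

```bash
python3 - <<'E'
import cv2,numpy as np
def crop(n,cx,cy,h=32,w=40,s=10):
    im=cv2.imread(f"pics/{n}0.png")[cy-h//1+0:cy+h-0,cx-w:cx+w]
    im=cv2.convertScaleAbs(im,alpha=1.4)
    return cv2.resize(im,(400,300),interpolation=cv2.INTER_CUBIC)
# each crop 80x60 -> 5x
f=lambda n,cx,cy:crop(n,cx,cy,30,40)
cv2.imwrite("pics/m1.png",np.vstack([np.hstack([f("side",357,280),f("side",255,195)]),np.hstack([f("top",371,215),f("top",245,195)])]))
E
```

```text
(no output)
```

View pics/m1.png

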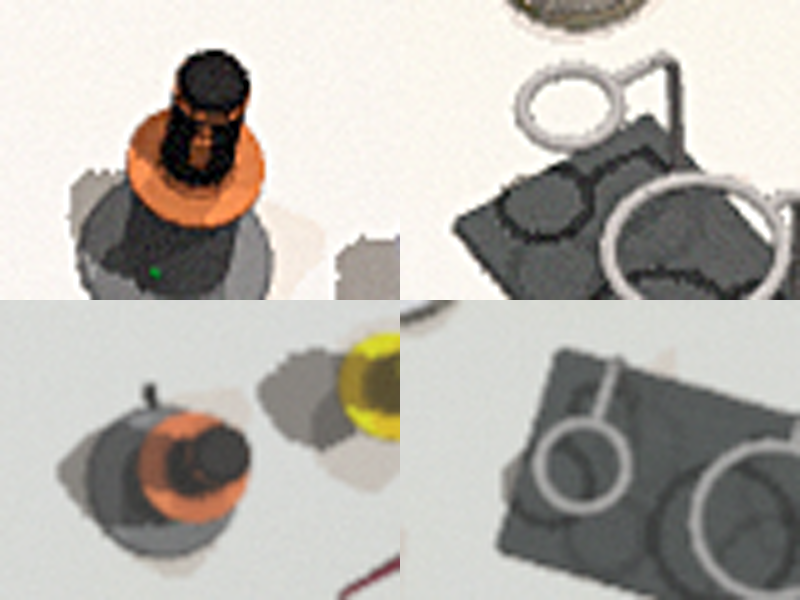

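The mosaic gives these centres:

| Feature | Side px | Top px |
|---|---|---|
| Copper wand, top of handle | (359.5,266) | (375.5,215) |
| Small ring | (249,186) | (241,198) |

I'll refine these by casting the outline pixels onto planes of known height and fitting circles.

```bash
cat > h.py <<'E'
import cv2,numpy as np
from scipy.optimize import least_squares
from plant import r
def ray(n,uv):
    p=r.camera_params(n);R=cv2.Rodrigues(np.array(p["rvec"],float))[0];C=-R.T@np.ravel(p["tvec"])
    uv=np.c_[np.reshape(uv,(-1,2)).astype(float),np.ones(np.size(uv)//2)]
    return C,(np.linalg.inv(p["K"])@uv.T).T@R
def plane(n,uv,z):
    C,d=ray(n,uv);return (C+d*((z-C[2])/d[:,2])[:,None])[:,:2]
def tri(a,b):
    (C,d),(D,e)=ray("side",a),ray("top",b);M=np.c_[d[0],-e[0]]
    s=np.linalg.lstsq(M,D-C,rcond=None)[0];P,Q=C+s[0]*d[0],D+s[1]*e[0]
    return (P+Q)/2,np.linalg.norm(P-Q)
def circ(P,rad=None):
    f=lambda q:np.hypot(*(P-q[:2]).T)-(rad or q[2])
    s=least_squares(f,[*P.mean(0),.03],loss="soft_l1",f_scale=.001);return s.x[:2] if rad else s.x
E
cat > m.py <<'E'
from h import *
import sys
for n,wc,rc in(("side",(357,280),(249,186)),("top",(371,215),(241,198))):
    im=cv2.imread(f"pics/{n}0.png");hsv=cv2.cvtColor(im,cv2.COLOR_BGR2HSV).astype(int)
    roi=np.zeros(im.shape[:2],np.uint8);cv2.rectangle(roi,(wc[0]-30,wc[1]-30),(wc[0]+30,wc[1]+30),255,-1)
    o=((hsv[...,0]<20)&(hsv[...,1]>110)&(hsv[...,2]>70)&(roi>0)).astype(np.uint8)
    if n=="side": o[:272]=0
    h=cv2.convexHull(max(cv2.findContours(o,0,1)[0],key=cv2.contourArea))
    print(n,"collar z.096",circ(plane(n,h,.096)).round(4),circ(plane(n,h,.096),.031).round(4))
    g=im.max(2); v=int(np.median(g[rc[1]-2:rc[1]+3,rc[0]-2:rc[0]+3]))
    m=(np.abs(g.astype(int)-v)<30).astype(np.uint8)
    nl,L=cv2.connectedComponents(m,connectivity=4);c=(L==L[rc[1],rc[0]]).astype(np.uint8)
    cc=max(cv2.findContours(c,0,1)[0],key=cv2.contourArea)
    print(" ring",v,c.sum(),cv2.fitEllipse(cc),"z.116",circ(plane(n,cc,.116)).round(4))
b=tri
print("top of handle",tri((359.1,265.6),(375,215)), plane("side",(359.1,265.6),.172),plane("top",(375,215),.172))
print("ring tri",tri((248.8,186),(241.2,197.8)),plane("side",(248.8,186),.116),plane("top",(241.2,197.8),.116))
print("big ring",plane("top",(278.5,208),.116))
E
python3 m.py
```

```text
side collar z.096 [ 0.4234 -0.2765  0.03  ] [ 0.4238 -0.2763]
 ring 180 144 ((248.66476440429688, 186.362060546875), (11.095166206359863, 14.824183464050293), 88.51432037353516) z.116 [0.481  0.077  0.0178]
top collar z.096 [ 0.4233 -0.2763  0.0293] [ 0.4235 -0.2774]
 ring 55 166 ((241.0676727294922, 197.53404235839844), (13.567286491394043, 13.824996948242188), 96.12621307373047) z.116 [0.4812 0.0755 0.0188]
top of handle (array([ 0.42405576, -0.27651989,  0.17007721]), np.float64(0.0012499160462367779)) [[ 0.42246798 -0.27655789]] [[ 0.42430055 -0.27656693]]
ring tri (array([0.47967819, 0.07485642, 0.11999417]), np.float64(0.00030221241449697597)) [[0.48192898 0.07721287]] [[0.48036228 0.07512212]]
big ring [[ 0.45137334 -0.02669441]]
```

The two views agree within 2 mm, placing the wand at (0.4235,-0.2765) and the ring at (0.481,0.076). Before travelling I'll check the tool yaw and the neighbouring objects.

```bash
python3 - <<'E'
from h import *
from scipy.spatial.transform import Rotation as R
s=r.get_state();A=R.from_euler("xyz",s["eef_rot"],degrees=True).as_matrix();print(A.round(3).tolist())
print("white",tri((176,160),(176,222)),plane("top",(176,222),.172))
print("yellow",plane("top",(411,201),.17),tri((417.5,284),(414,200)))
E
```

```text
[[-0.0, -0.226, -0.974], [-0.001, -0.974, 0.226], [-1.0, 0.001, -0.0]]
white (array([0.40907227, 0.24160555, 0.16712153]), np.float64(0.005100425895711764)) [[0.41052998 0.23868258]]
yellow [[ 0.46028986 -0.37181941]] (array([ 0.46856828, -0.38977238,  0.14845388]), np.float64(0.008314658614777625))
```

Emit:
{"api": "carry_out", "payload": {
  "moves": [
    [16,-38,20,0,0,-0.14,100],
    [32,-76,40,0,0,-0.28,100],
    [48,-114,60,0,0,-0.42,100],
    [64,-152,80,0,0,-0.56,100],
    [80,-190,100,0,0,-0.7,100]
  ]
}}

```text
time_s: 0.6
tcp_pos: [0.2328, 0.4657, 0.327]
eef_rot: [129.1, 90.0, -104.3]
contact_force: [0.8, 0.8, -0.5]
gripper_width: 0.0876
```

Emit:
{"api": "carry_out", "payload": {
  "moves": [
    [33,-35,0,0,0,-0.07,100],
    [66,-70,0,0,0,-0.14,100],
    [99,-105,0,0,0,-0.21,100],
    [132,-140,0,0,0,-0.28,100],
    [165,-175,0,0,0,-0.28,100]
  ]
}}

```text
time_s: 1.1
tcp_pos: [0.3982, 0.2908, 0.3266]
eef_rot: [-17.5, 90.0, 93.2]
contact_force: [1.3, 0.3, -0.3]
gripper_width: 0.0876
```

Emit:
{"api": "carry_out", "payload": {
  "moves": [
    [12,-48,0,0,0,0,100],
    [24,-96,0,0,0,0,100],
    [36,-144,0,0,0,0,100],
    [48,-192,0,0,0,0,100],
    [60,-240,0,0,0,0,100]
  ]
}}

```text
time_s: 1.6
tcp_pos: [0.4572, 0.0505, 0.3266]
eef_rot: [-56.6, 90.0, 54.2]
contact_force: [1.2, 1.4, -0.5]
gripper_width: 0.0875
```

Emit:
{"api": "carry_out", "payload": {
  "moves": [
    [0,-49,0,0,0,0,100],
    [0,-98,0,0,0,0,100],
    [0,-147,0,0,0,0,100],
    [0,-196,0,0,0,0,100],
    [0,-245,0,0,0,0,100]
  ]
}}

```text
time_s: 2.1
tcp_pos: [0.4568, -0.1944, 0.3266]
eef_rot: [-78.1, 90.0, 32.7]
contact_force: [1.2, 0.3, -0.1]
gripper_width: 0.0881
```

Emit:
{"api": "carry_out", "payload": {
  "moves": [
    [-18,-40,0,0,0,0,100],
    [-35,-81,0,0,0,0,100],
    [-35,-81,-45,0,0,0,100],
    [-35,-81,-85,0,0,0,100],
    [-35,-81,-85,0,0,0,100]
  ]
}}

```text
time_s: 2.6
tcp_pos: [0.4188, -0.2726, 0.2364]
eef_rot: [47.3, 89.4, 158.0]
contact_force: [-0.2, 0.6, 0.4]
gripper_width: 0.0876
```

```bash
python3 - <<'E'
from h import *
import numpy as np
for n in("side","top"): cv2.imwrite(f"pics/{n}1.png",r.capture(n))
s=r.get_state();print(s["tcp_pos"],s["joints"],s["time_s"])
a=cv2.imread("pics/side1.png")[150:400,240:500];b=cv2.imread("pics/top1.png")[100:350,220:480]
cv2.imwrite("pics/m2.png",cv2.resize(np.hstack([a,b]),None,fx=1.5,fy=1.5))
E
```

```text
[ 0.4225049  -0.27375174  0.24225165] [-1.05070138e+01  3.62874597e+00 -1.90920884e+01  5.18084038e-02
 -6.73436984e+01  3.13087233e+01] 2.7
```

View pics/m2.png

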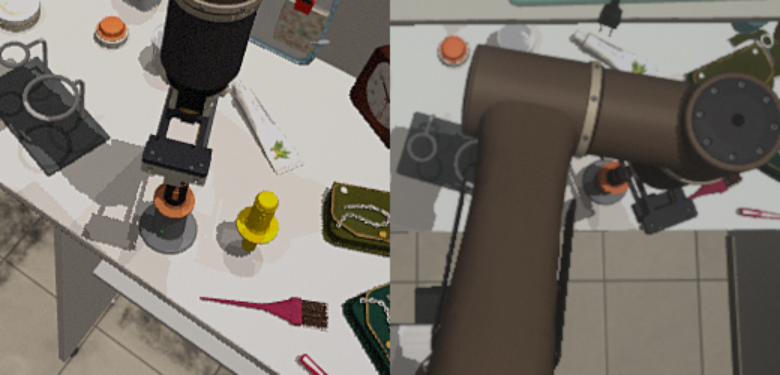

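The side view shows the open gripper directly above the copper wand at about (175,190) in the mosaic. The yellow decoy at (260,220) is clear of it. I'll descend and grip.

Emit:
{"api": "carry_out", "payload": {
  "moves": [
    [1,-3,0,0,0,0,100],
    [1,-3,-40,0,0,0,100],
    [1,-3,-80,0,0,0,100],
    [1,-3,-105,0,0,0,100],
    [1,-3,-122,0,0,0,100]
  ],
  "squeeze": 25
}}

```text
time_s: 3.2
tcp_pos: [0.4245, -0.2764, 0.1197]
eef_rot: [-131.7, 89.9, -20.8]
contact_force: [0.1, 0.1, 1.0]
gripper_width: 0.0878
```

Emit:
{"api": "carry_out", "payload": {
  "moves": [
    [0,0,0,0,0,0,100],
    [0,0,0,0,0,0,60],
    [0,0,0,0,0,0,30],
    [0,0,0,0,0,0,20],
    [0,0,0,0,0,0,10]
  ],
  "squeeze": 25
}}

```text
time_s: 3.7
tcp_pos: [0.424, -0.2766, 0.1206]
eef_rot: [-123.8, 89.9, -13.0]
contact_force: [0.7, 0.3, -0.7]
gripper_width: 0.0615
```

Emit:
{"api": "carry_out", "payload": {
  "moves": [
    [0,0,0,0,0,0,0],
    [0,0,0,0,0,0,0],
    [0,0,0,0,0,0,0]
  ],
  "squeeze": 30
}}

```text
time_s: 4.0
tcp_pos: [0.4234, -0.2765, 0.1196]
eef_rot: [-119.9, 90.0, -9.1]
contact_force: [-0.3, 0.5, 1.0]
gripper_width: 0.0372
```

Emit:
{"api": "carry_out", "payload": {
  "moves": [
    [0,0,0,0,0,0,0],
    [0,0,0,0,0,0,0],
    [0,0,0,0,0,0,0],
    [0,0,0,0,0,0,0]
  ]
}}

```text
time_s: 4.4
tcp_pos: [0.4239, -0.2765, 0.1197]
eef_rot: [-120.1, 90.0, -9.3]
contact_force: [1.5, 1.6, -0.2]
gripper_width: 0.0314
```

Emit:
{"api": "carry_out", "payload": {
  "moves": [
    [0,0,10,0,0,0,0],
    [0,0,30,0,0,0,0],
    [0,0,60,0,0,0,0],
    [0,0,90,0,0,0,0],
    [0,0,120,0,0,0,0]
  ]
}}

```text
time_s: 4.9
tcp_pos: [0.4221, -0.2763, 0.2406]
eef_rot: [55.6, 89.9, 166.4]
contact_force: [1.5, -0.3, -2.4]
gripper_width: 0.0316
```

Emit:
{"api": "carry_out", "payload": {
  "moves": [
    [0,0,20,0,0,0,0],
    [0,0,40,0,0,0,0],
    [0,0,40,0,0,0,0]
  ]
}}

```text
time_s: 5.2
tcp_pos: [0.4237, -0.277, 0.2823]
eef_rot: [-137.2, 89.8, -26.4]
contact_force: [0.2, -0.3, -2.3]
gripper_width: 0.0314
```

```bash
python3 - <<'E'
from h import *
for n in("side","top"): cv2.imwrite(f"pics/{n}2.png",r.capture(n))
s=r.get_state();print(s["tcp_pos"],s["joints"].round(1),s["time_s"],s["contact_force"],s["gripper_width"])
a=cv2.imread("pics/side2.png")[100:350,240:500];b=cv2.imread("pics/top2.png")[100:350,220:480]
cv2.imwrite("pics/m3.png",cv2.resize(np.hstack([a,b]),None,fx=1.5,fy=1.5))
E
```

```text
[ 0.422678   -0.27618083  0.2790998 ] [-10.9   2.5 -15.4  -0.  -72.1  31.6] 5.3 [ 0.19309721  0.22369489 -2.90268156] 0.031352831542481314
```

View pics/m3.png

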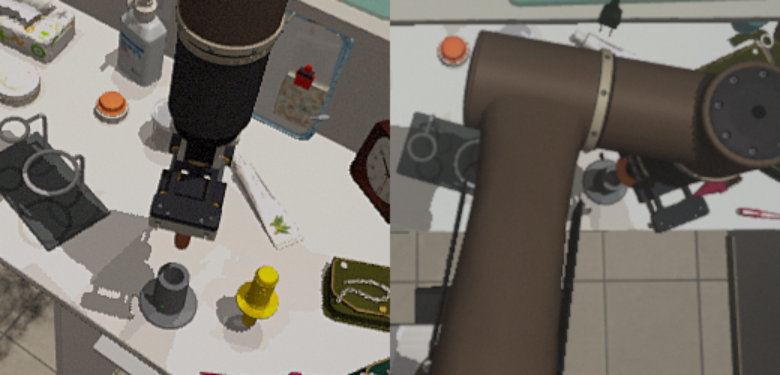

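The picture shows the wand lifted clear with its tip at mosaic (182,241) and the cradle empty at (170,290). The opening of 31.4 mm and a load of about 2.4 N confirm that it is held. Now I'll carry it to above the ring.

Emit:
{"api": "carry_out", "payload": {
  "moves": [
    [5,30,0,0,0,0,0],
    [11,70,0,0,0,0,0],
    [18,110,0,0,0,0,0],
    [24,150,0,0,0,0,0],
    [30,190,0,0,0,0,0]
  ]
}}

```text
time_s: 5.8
tcp_pos: [0.4523, -0.0851, 0.2781]
eef_rot: [74.5, 89.8, -174.8]
contact_force: [0.5, -0.0, -2.4]
gripper_width: 0.0317
```

Emit:
{"api": "carry_out", "payload": {
  "moves": [
    [7,40,0,0,0,0,0],
    [14,80,0,0,0,0,0],
    [20,120,0,0,0,0,0],
    [25,150,0,0,0,0,0],
    [27,163,0,0,0,0,0]
  ]
}}

```text
time_s: 6.3
tcp_pos: [0.4797, 0.0785, 0.2778]
eef_rot: [90.4, 89.8, -158.7]
contact_force: [-0.1, 0.6, -3.2]
gripper_width: 0.0313
```

Emit:
{"api": "carry_out", "payload": {
  "moves": [
    [0,0,-15,0,0,0,0],
    [0,0,-35,0,0,0,0],
    [0,0,-45,0,0,0,0],
    [0,0,-45,0,0,0,0]
  ]
}}

```text
time_s: 6.7
tcp_pos: [0.4791, 0.0755, 0.2325]
eef_rot: [96.1, 89.7, -153.1]
contact_force: [-0.8, -0.7, -1.1]
gripper_width: 0.0316
```

```bash
python3 - <<'E'
from h import *
for n in("side","top"): cv2.imwrite(f"pics/{n}3.png",r.capture(n))
for i in range(3):
    s=r.get_state();print(s["tcp_pos"].round(4),s["time_s"],s["contact_force"].round(1),s["gripper_width"]); r.capture("top")
a=cv2.imread("pics/side3.png")[100:250,180:340];b=cv2.imread("pics/top3.png")[130:280,170:330]
cv2.imwrite("pics/m4.png",cv2.resize(np.hstack([a,b]),None,fx=2.5,fy=2.5,interpolation=cv2.INTER_CUBIC))
E
```

```text
[0.4806 0.0761 0.2348] 6.8 [ 0.3  0.9 -2.3] 0.03147572587040939
[0.4808 0.0763 0.2352] 6.85 [-0.7  0.4 -2.8] 0.0315841159448053
[0.4809 0.0764 0.2354] 6.9 [-0.6 -0.2 -2.9] 0.031473350727778834
```

View pics/m4.png

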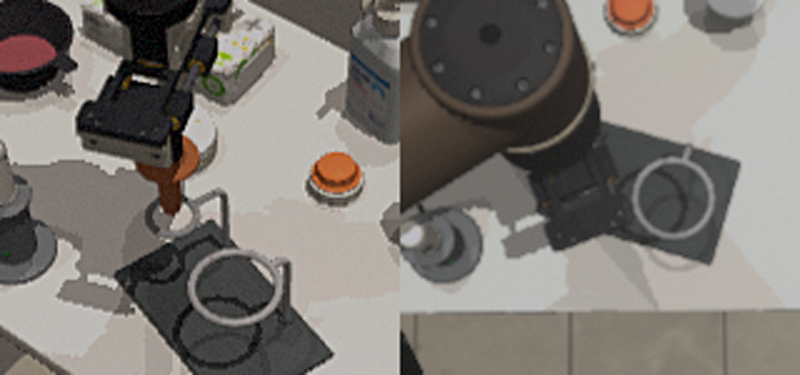

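The side view shows the tip at mosaic (170,212), centred over the small ring at (173,215). The white wand's top, on the left edge at (5,170), is clear. I'll lower it slowly and watch the force.

Emit:
{"api": "carry_out", "payload": {
  "moves": [
    [0,0,-10,0,0,0,0],
    [0,0,-20,0,0,0,0],
    [0,0,-30,0,0,0,0],
    [0,0,-40,0,0,0,0],
    [0,0,-50,0,0,0,0]
  ]
}}

```text
time_s: 7.45
tcp_pos: [0.4803, 0.0765, 0.1834]
eef_rot: [100.3, 90.0, -148.9]
contact_force: [0.1, 0.6, -2.3]
gripper_width: 0.0315
```

Emit:
{"api": "carry_out", "payload": {
  "moves": [
    [0,0,-6,0,0,0,0],
    [0,0,-12,0,0,0,0],
    [0,0,-18,0,0,0,0],
    [0,0,-24,0,0,0,0],
    [0,0,-28,0,0,0,0]
  ]
}}

```text
time_s: 7.95
tcp_pos: [0.4804, 0.0765, 0.1561]
eef_rot: [84.6, 90.0, -164.7]
contact_force: [-0.8, -1.0, -2.4]
gripper_width: 0.0317
```

Emit:
{"api": "carry_out", "payload": {
  "moves": [
    [0,0,0,0,0,0,0],
    [0,0,-2,0,0,0,0],
    [0,0,-4,0,0,0,0],
    [0,0,-6,0,0,0,0],
    [0,0,-6,0,0,0,0]
  ]
}}

```text
time_s: 8.45
tcp_pos: [0.4803, 0.0765, 0.1503]
eef_rot: [82.2, 90.0, -167.0]
contact_force: [0.0, -0.1, -2.1]
gripper_width: 0.0316
```

```bash
python3 - <<'E'
from h import *
for n in("side","top"): cv2.imwrite(f"pics/{n}4.png",r.capture(n))
for i in range(4):
    s=r.get_state();print(s["tcp_pos"].round(4),s["time_s"],s["contact_force"].round(1),s["moment"].round(2)); r.capture("top")
a=cv2.imread("pics/side4.png")[100:250,180:340];b=cv2.imread("pics/top4.png")[130:280,170:330]
cv2.imwrite("pics/m5.png",cv2.resize(np.hstack([a,b]),None,fx=2.5,fy=2.5,interpolation=cv2.INTER_CUBIC))
E
```

```text
[0.4805 0.0765 0.1506] 8.55 [-0.2 -0.5 -2.5] [ 0.1  -0.01 -0.02]
[0.4805 0.0766 0.1506] 8.6 [ 0.2  0.3 -2. ] [0.11 0.02 0.07]
[0.4805 0.0766 0.1507] 8.65 [ 0.3  0.3 -2.6] [ 0.13 -0.01 -0.  ]
[0.4805 0.0766 0.1507] 8.7 [-0.6 -0.  -2.2] [0.05 0.02 0.01]
```

View pics/m5.png

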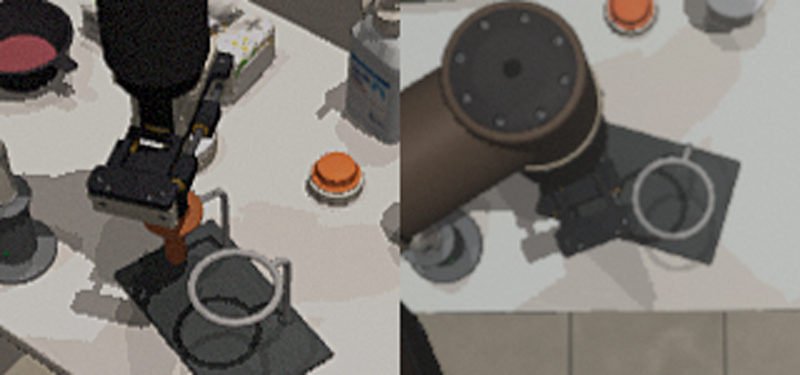

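The barrel is through the ring, with its tip showing below at (177,262). The load is still the full weight, so the collar is not down yet. I'll go down millimetre by millimetre.

Emit:
{"api": "carry_out", "payload": {
  "moves": [
    [0,0,-1,0,0,0,0],
    [0,0,-1,0,0,0,0],
    [0,0,-2,0,0,0,0],
    [0,0,-2,0,0,0,0]
  ]
}}

```text
time_s: 9.15
tcp_pos: [0.4807, 0.0766, 0.1495]
eef_rot: [-113.3, 90.0, -2.5]
contact_force: [-3.9, 0.5, 8.2]
gripper_width: 0.0313
```

```bash
cat > f.py <<'E'
from plant import r
import numpy as np
F=[]
for i in range(4):
    s=r.get_state();F.append(s["contact_force"]);r.capture("top")
print(s["tcp_pos"].round(4),s["time_s"],np.mean(F,0).round(2),s["gripper_width"])
E
python3 f.py
```

```text
[0.4807 0.0766 0.1495] 9.3 [-3.68  0.98  7.37] 0.031491172675134925
```

The force rose to +7.4 N at TCP z = 0.1495, and 0.150 was expected, so the collar is seated. I'll relieve the press and let go.

Emit:
{"api": "carry_out", "payload": {
  "moves": [
    [0,0,1,0,0,0,0],
    [0,0,1,0,0,0,34],
    [0,0,1,0,0,0,37],
    [0,0,1,0,0,0,42],
    [0,0,1,0,0,0,50]
  ],
  "squeeze": 8
}}

```text
time_s: 9.85
tcp_pos: [0.4806, 0.0766, 0.1496]
eef_rot: [-112.8, 90.0, -2.0]
contact_force: [0.1, 0.6, -0.5]
gripper_width: 0.0401
```

Emit:
{"api": "carry_out", "payload": {
  "moves": [
    [0,0,0,0,0,0,60],
    [0,0,0,0,0,0,75],
    [0,0,0,0,0,0,85],
    [0,0,0,0,0,0,85],
    [0,0,0,0,0,0,85]
  ]
}}

```text
time_s: 10.35
tcp_pos: [0.4805, 0.0765, 0.1496]
eef_rot: [12.3, 90.0, 123.1]
contact_force: [-0.9, -0.3, 0.2]
gripper_width: 0.0733
```

```bash
python3 f.py
```

```text
[0.4804 0.0765 0.1496] 10.5 [0.16 0.01 0.08] 0.07462528529343652
```

Released with zero force. Now I'll go straight up and then out of the cameras' view.

Emit:
{"api": "carry_out", "payload": {
  "moves": [
    [0,0,10,0,0,0,85],
    [0,0,35,0,0,0,85],
    [0,0,70,0,0,0,85],
    [0,0,110,0,0,0,85],
    [0,0,150,0,0,0,85]
  ]
}}

```text
time_s: 11.05
tcp_pos: [0.4802, 0.0763, 0.3019]
eef_rot: [-106.9, 90.0, 3.9]
contact_force: [0.7, -0.2, 0.4]
gripper_width: 0.0747
```

Emit:
{"api": "carry_out", "payload": {
  "moves": [
    [0,-40,0,0,0,0,85],
    [0,-85,0,0,0,0,85],
    [0,-130,0,0,0,0,85],
    [0,-175,0,0,0,0,85],
    [0,-220,0,0,0,0,85]
  ]
}}

```text
time_s: 11.55
tcp_pos: [0.4801, -0.1452, 0.3008]
eef_rot: [-113.0, 89.9, -2.1]
contact_force: [1.0, -0.0, 0.1]
gripper_width: 0.0744
```

Emit:
{"api": "carry_out", "payload": {
  "moves": [
    [0,-40,0,0,0,0,85],
    [0,-80,0,0,0,0,85],
    [0,-110,0,0,0,0,85],
    [0,-110,0,0,0,0,85],
    [0,-110,0,0,0,0,85]
  ]
}}

```text
time_s: 12.05
tcp_pos: [0.4802, -0.2541, 0.2999]
eef_rot: [39.6, 90.0, 150.3]
contact_force: [-0.5, -0.1, -0.4]
gripper_width: 0.0746
```

```bash
python3 f.py; python3 - <<'E'
from h import *
for n in("side","top"): cv2.imwrite(f"pics/{n}5.png",r.capture(n))
a=cv2.imread("pics/side5.png")[100:250,150:310];b=cv2.imread("pics/top5.png")[130:280,150:310]
cv2.imwrite("pics/m6.png",cv2.resize(np.hstack([a,b]),None,fx=2.5,fy=2.5,interpolation=cv2.INTER_CUBIC))
E
```

```text
[ 0.4805 -0.2527  0.3   ] 12.2 [-0.39  0.54 -0.31] 0.07463957535093252
```

View pics/m6.png

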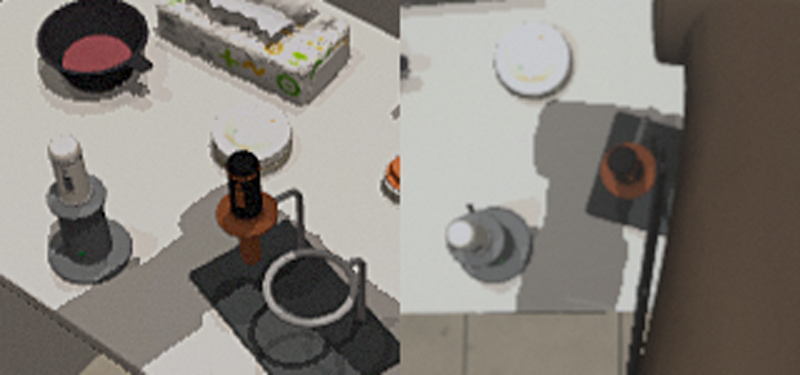

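```bash
python3 - <<'E'
from h import *
print(tri((246.9,163.7),(239.3,193.7)),plane("side",(246.9,163.7),.202),plane("top",(239.3,193.7),.202))
im=cv2.imread("pics/top5.png");hsv=cv2.cvtColor(im,cv2.COLOR_BGR2HSV).astype(int)
o=((hsv[...,0]<20)&(hsv[...,1]>110)&(hsv[...,2]>50)).astype(np.uint8);o[:,:225]=0;o[:,258:]=0;o[:180]=0;o[215:]=0
h=cv2.convexHull(max(cv2.findContours(o,0,1)[0],key=cv2.contourArea));print(circ(plane("top",h,.126)))
print("white",tri((176,160),(176,222))[0],"side diff",np.abs(cv2.imread("pics/side5.png")[145:205,165:205].astype(int)-cv2.imread("pics/side0.png")[145:205,165:205]).mean())
E
```

```text
(array([0.47750723, 0.07184334, 0.20685102]), np.float64(0.0008445061444458918)) [[0.48031609 0.07510336]] [[0.47856012 0.07202474]]
[0.47937651 0.07459201 0.02964798]
white [0.40907227 0.24160555 0.16712153] side diff 13.996805555555556
```

```bash
python3 -c "
from plant import r
print(r.close_job())"
```

```text
the job is handed in; nothing more can be done
None
```

The copper wand now hangs upright in the small ring, and I've handed the job in. The close call gave no verdict. I lifted the wand straight out of its cradle and lowered its barrel through the ring while holding it. The collar seated (contact force about +7 N with the tool at z = 0.1495 m), so I eased the pressure, let go and moved the arm well clear.

**Last checks:**
- **Wand position:** the collar centre measured (0.479, 0.075) and the top of the handle about (0.479, 0.074). The ring is at (0.481, 0.076), so both are within about 3 mm of its centre, and the wand is close to vertical.
- **Height:** triangulating the handle top gave 0.207 m, against 0.202 m expected with the collar seated. The 5 mm gap is about what I would expect from hand-picked pixels.
- **Touching nothing:** the readings after letting go were about zero, and the clock stood at about 12 s of the 40 s allowed.
- **White wand:** it looks unmoved in the pictures. A raw before/after image comparison did not match exactly (mean difference 14 grey levels). I put that down to lighting and the arm's shadow, but did not check it further.

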